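Load the test stand and hold its crank at the stop

TASK

Set the yellow adapter block upright in the open drawer of the green test stand, without dropping it, and let go of it, then slide the drawer fully shut. Only after that, wind the red-handled crank round against its return spring (counter-clockwise seen from above) all the way to its stop and hold it there: the job finishes with the robot's fingers still holding the crank at its stop. Leave the nuts, the glass cup and the clamp plate where they are.

Things in the scene. Friction and masses are not known exactly. Their poses are not given: they have to be found in the camera images.
- stand: Fixed green cast test stand, 200 (its x) by 190 mm (its y), top face 92 mm above the bench; origin: centre of its underside. The drawer's tunnel (roof 70 mm up) opens at its front, its -x side, roughly towards the robot. Foot flanges 8 mm high reach 111 mm either side. On top: the crank, two brass stop pins (to 126 mm) and, in the rear half, a geared cam shaft (to 151 mm). Place and yaw vary.
- block_center (a point): Centre of the chipped yellow adapter block, a loose block 44 (its x) by 36 (its y) by 44 mm high, 0.25 to 0.5 kg; this point is 22 mm above its underside. A brass boss, 18 mm diameter, 8 mm high, stands on its top. Starts upright on the bench, yaw varying; any yaw will do in the drawer.
- drawer_in (a point): Centre of the drawer's inner floor (10 mm above the bench), moving with the drawer; axes as the stand's. Inside 80 mm along x by 135 mm along y; side and rear walls 24 mm high above this floor; grey front panel 150 mm wide, 8 mm thick, its top 60 mm above the bench, its outer face 48 mm to -x of this point.
- drawer_pull (a point): Middle of the outer (-x) face of the dark pull ledge on the drawer's front: a bar 80 mm wide along y, 12 mm high, standing out 12 mm from the front panel, its middle 52 mm above the bench. Push it along the stand's +x to shut the drawer.
- drawer (a joint): Drawer opening in m: 0 fully shut, up to 0.10 fully open; starts 0.09 to 0.10 open. Slides out along the stand's -x; friction about 1.5 N, stays where left.
- crank (a joint): Crank angle in rad: 0 at rest, 1.30 at the stop; grows counter-clockwise seen from above. A return spring drives it back to 0 when let go: about 3 N at the handle at rest, about 7 N at the stop.
- crank_grip (a point): Middle of the crank's upright round red handle, 22 mm diameter, 54 mm long; this point is 153 mm above the bench, 90 mm from the crank axis. It stands fixed (no spin) on the end of the steel crank arm, 16 mm wide, top 126 mm above the bench. At rest the arm points 1.66 rad counter-clockwise from the stand's x (to its +y side), at the stop 2.96 rad (nearly to its front).
- crank_axis (a point): Point on the crank's fixed upright axis, at the same height as crank_grip (153 mm above the bench); axes as the stand's.
- nut_a: Steel pressure line nut, 30 mm across, 30 mm high, origin under its centre; a bystander.
- nut_b: A second such nut; a bystander.
- cup: Glass sight cup with brass rim, 52 mm diameter, 56 mm high, origin under its centre; a bystander.
- clamp: Dark steel injector clamp plate lying flat, 80 mm (its x) by 45 mm by 14 mm, two holes, origin under its centre; a bystander.
There are look-alikes about, which are no part of the job. Of the things that look like the part that bears block_center, take the one that is nearest to the robot's base at the start.

How it is judged:
By the outcome, as a careful person would: the job done as asked, in the order asked, and still so for the second after the job is handed in, while the arm keeps its last pose, push and grip.
It also fails if it takes over 64 s, if anything falls off the work surface, if the arm or the gripper's body presses on something with over 40 N, if the wrist force passes 120 N, or if a joint passes its speed limit or range.

ROBOT

A 6-joint arm with a two-finger parallel gripper is mounted at the origin on the work surface. World frame = base frame: x ahead of the robot, y to its left, z up, the work surface at z = 0. Lengths are in mm, angles in rad, forces in N, time in s.
With the tool pointing down it reaches from about 375 to 975 mm from the base axis. Payload 3.8 kg.
Tool frame: the origin (TCP) lies between the finger pads; the fingertips stand 8 mm ahead of it and the grasp point (between the pads) lies 11 mm behind it; z points along the fingers, y is the direction in which the jaws open and shut (so a half turn about z gives the same grasp; the last joint's range is limited). The gripper opens to 85 mm and grips with 20 to 120 N. Pads are 22 mm wide; open, the fingers measure 114 mm over their backs; the gripper's body (76 mm by 85 mm) begins 54 mm behind the grasp point. The pads swing forward as they close: fully open they stand 13 mm farther back than shut.
Start: joints at [-1.337, 0.264, 1.604, -0, 1.274, -0.037], TCP at [180.559, -650.397, 239.28] pointing down, gripper open.
Joint ranges: [-2.63, 2.63], [-0.94, 2.18], [0.31, 2.57], [-1.31, 4.45], [0, 2.66], [-2.55, 2.55]. Speed limits (rad/s): [2.57, 2.57, 3.14, 3.14, 3.14, 3.14].

INTERFACE

Orientations are given as a unit quaternion [x, y, z, w].
In Python, from rig import r, fingers, kinematics, viewer, job, status gives the robot as it stands. Calls block until the motion is done:
- r.movep(position, orientation): joint-space move of the TCP to a pose.
- r.move_l(position, ori=None, velocity=150): straight line of the TCP; ori=None keeps the orientation; velocity is the mean speed in mm/s.
- r.move_joints(angles): joint-space move.
- fingers.command_gripper(opening): finger opening in mm; the grip force is fixed at half the most; returns when the fingers have stopped.
- r.wait(seconds).
- kinematics.ik(position, orientation): joint angles nearest the present ones, or None.
- viewer.read_camera(name): name is "side" or "top"; returns the picture (480x640x3 uint8, red, green, blue); there is no depth.
- viewer.calibration(name): a dict with "intrinsics" (3x3 intrinsics, pixels), "T" (4x4, takes a point from camera to world coordinates). Camera axes: x right, y down, z forward; pixel columns grow to the right and rows downward; lengths in mm; the calibration is good to about 2 mm. A picture is of the moment at which its call begins. calibration takes no time and is no camera call.
A pose or a line that the arm cannot do raises r.IKError and nothing moves.
- job.sign_off(): hands the job in, once; it reports no verdict.
Trained networks look in the newest picture that a camera, given by its name, has taken for a name from the list of things; names that differ only in an ending like _2 or _b are one class to them, and where a whole thing is asked for, a point or a joint stands for the part that bears it (a point fixed in the world has none). Each returns a list of dicts, best first, with "conf" (0 to 1); they miss things now and then, are a little off and sometimes report something else, mostly with a low value. They report only what shows in the picture. A call takes as long as a camera call. They do not tell look-alikes from the thing itself.
- viewer.look_for(camera, name): "at" ([x, y, z] in mm, in world coordinates, good to about 4 mm: the middle of the surface that is visible of it).
- viewer.outline_of(camera, name): "pixels" (480x640 bool, what is visible of it).
Readings, each from a call of its own:
- status.read_clock(): time.
- status.read_joint_positions(): joint angles.
- status.read_dq(): joint speeds.
- status.read_tau(): joint torques, N m.
- status.read_eef_pos(): TCP position.
- status.read_orientation(): TCP orientation.
- status.read_ft_force(): force on the tool from outside, world axes, zero at the start.
- status.read_torque(): the same for the moment, N m.
- status.read_gripper_width(): finger opening in mm.
Only numpy, scipy, OpenCV 4.12 (cv2) and the standard library are available. Lean on these libraries where they do the work, as an engineer would, in place of code of your own. Each camera call takes 0.05 s, during which the arm holds its last target.

## Working session

There is one attempt and no reset: what is moved stays moved. The work goes in short steps, each a Python script; the robot and the scene stay as the last script left them, time stands still between calls to the robot, and variables do not carry over. Pictures are saved under pics/ and viewed, and the job is handed in when it is done.

```bash
ls; mkdir -p pics
python3 - <<'E'
from rig import r, fingers, kinematics, viewer, job, status
import cv2, numpy as np
for c in ["side","top"]:
    im=viewer.read_camera(c); cv2.imwrite(f"pics/{c}0.png",im[:,:,::-1])
    k=viewer.calibration(c); print(c,np.round(k["intrinsics"],1).tolist(),np.round(k["T"],3).tolist())
    for n in ["stand","block_center","drawer_pull","drawer_in","crank_grip","crank_axis","nut_a","cup","clamp"]:
        try: print(n,[(np.round(d["at"]).tolist(),round(d["conf"],2)) for d in viewer.look_for(c,n)])
        except Exception as e: print(n,repr(e))
print(status.read_clock(),status.read_orientation(),status.read_gripper_width())
E
```

```text
pics
side [[459.3, 0.0, 308.6], [0.0, 459.3, 237.6], [0.0, 0.0, 1.0]] [[-0.719, -0.334, 0.61, -17.017], [-0.695, 0.342, -0.632, 556.922], [0.003, -0.878, -0.478, 578.376], [0.0, 0.0, 0.0, 1.0]]
stand [([593.0, 101.0, 70.0], 0.81)]
block_center [([460.0, -470.0, 34.0], 0.69), ([436.0, -359.0, 29.0], 0.65), ([548.0, -462.0, 34.0], 0.58), ([605.0, 93.0, 124.0], 0.27)]
drawer_pull [([509.0, 55.0, 26.0], 0.73), ([604.0, 98.0, 124.0], 0.39)]
drawer_in [([510.0, 49.0, 19.0], 0.87)]
crank_grip [([606.0, 100.0, 123.0], 0.81)]
crank_axis [([591.0, 98.0, 70.0], 0.89)]
nut_a [([448.0, 420.0, 20.0], 0.95), ([558.0, -210.0, 19.0], 0.58)]
cup [([553.0, -344.0, 36.0], 0.67)]
clamp [([425.0, -204.0, 10.0], 0.61)]
top [[546.7, 0.0, 318.1], [0.0, 546.7, 238.5], [0.0, 0.0, 1.0]] [[0.008, -0.994, 0.111, 430.454], [-1.0, -0.008, -0.001, -11.662], [0.002, -0.111, -0.994, 1251.949], [0.0, 0.0, 0.0, 1.0]]
stand [([620.0, 58.0, 89.0], 0.68)]
block_center [([468.0, -477.0, 41.0], 0.96), ([557.0, -471.0, 46.0], 0.8), ([442.0, -368.0, 45.0], 0.6)]
drawer_pull [([508.0, 41.0, 13.0], 0.76)]
drawer_in [([505.0, 36.0, 10.0], 0.88)]
crank_grip [([605.0, 67.0, 111.0], 0.82)]
crank_axis [([621.0, 60.0, 94.0], 0.56)]
nut_a [([452.0, 410.0, 20.0], 0.59)]
cup [([564.0, -363.0, 26.0], 0.91)]
clamp [([431.0, -208.0, 19.0], 0.7), ([565.0, -362.0, 22.0], 0.28)]
1.0 [ 9.90849080e-01  1.34974447e-01  1.00463407e-06 -1.25642479e-05] 84.9518507363534
```

View pics/side0.png

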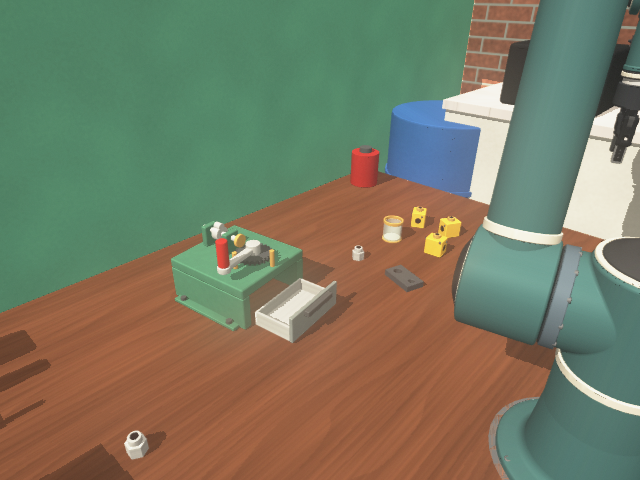

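View pics/top0.png

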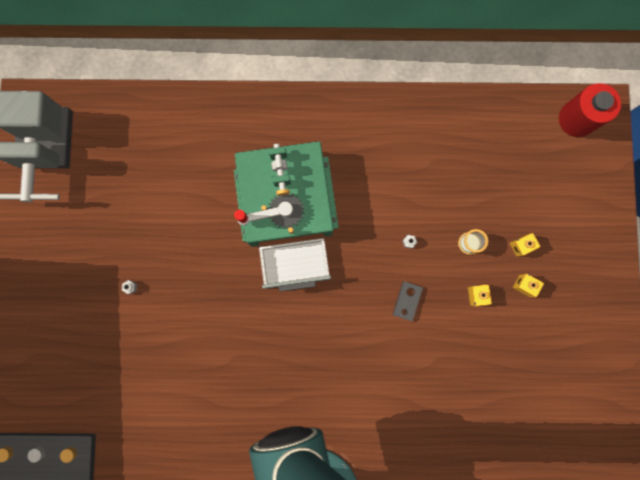

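The side view shows the stand at (235,270) with the drawer open at (297,307). Three yellow blocks are at (436,244), (450,227) and (419,217). In the top view the nearest block is at (480,295). I'll zoom in to measure it properly.

```bash
cat > h.py <<'E'
from rig import r, fingers, kinematics, viewer, job, status
import cv2, numpy as np
from scipy.spatial.transform import Rotation as Ro
def ray(c,u,v,z):
    k=viewer.calibration(c);K=k["intrinsics"];T=np.array(k["T"])
    d=T[:3,:3]@np.linalg.solve(np.array(K),[u,v,1.]);o=T[:3,3]
    return o+d*(z-o[2])/d[2]
def proj(c,p):
    k=viewer.calibration(c);K=np.array(k["intrinsics"]);T=np.linalg.inv(np.array(k["T"]))
    p=np.atleast_2d(p);q=(T[:3,:3]@p.T).T+T[:3,3];q=(K@q.T).T
    return q[:,:2]/q[:,2:]
def down(yaw): # tool z down; jaw (y) axis direction: yaw about z of tool x
    return (Ro.from_euler('z',yaw)*Ro.from_quat([1,0,0,0])).as_quat()
def crop(c,im,x0,y0,x1,y1,s,name):
    cv2.imwrite(f"pics/{name}.png",cv2.resize(im[y0:y1,x0:x1,::-1],None,fx=s,fy=s,interpolation=cv2.INTER_CUBIC))
E
python3 - <<'E'
from h import *
im=viewer.read_camera("top")
crop("top",im,460,220,560,310,8,"topblk")
crop("top",im,220,130,350,300,4,"topstand")
for d in viewer.outline_of("top","block_center"):
    ys,xs=np.where(d["pixels"]); c=(xs.mean(),ys.mean()); print(round(d["conf"],2),c,len(xs),cv2.minAreaRect(np.c_[xs,ys].astype(np.float32)),ray("top",*c,44))
im=viewer.read_camera("side")
crop("side",im,160,210,350,345,4,"sidestand")
crop("side",im,400,190,480,270,7,"sideblk")
E
```

```text
0.86 (np.float64(479.30580357142856), np.float64(295.0982142857143)) 448 ((479.5, 295.0), (20.0, 23.0), 90.0) [ 443.26255987 -368.15935903   44.        ]
0.6 (np.float64(528.4570815450644), np.float64(284.9420600858369)) 466 ((528.65380859375, 284.7307434082031), (25.4271183013916, 19.969589233398438), 29.744882583618164) [ 466.43670373 -477.07063639   44.        ]
0.6 (np.float64(524.8012295081967), np.float64(244.5)) 488 ((524.7217407226562, 244.5990753173828), (19.425716400146484, 26.71036148071289), 60.945396423339844) [ 555.96603854 -472.02298908   44.        ]
```

View pics/topblk.png

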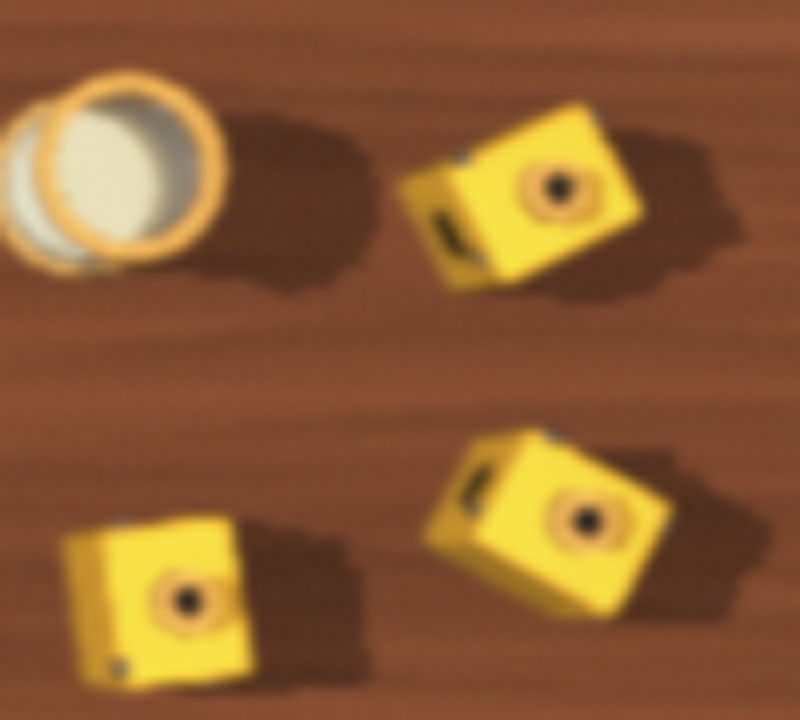

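View pics/topstand.png

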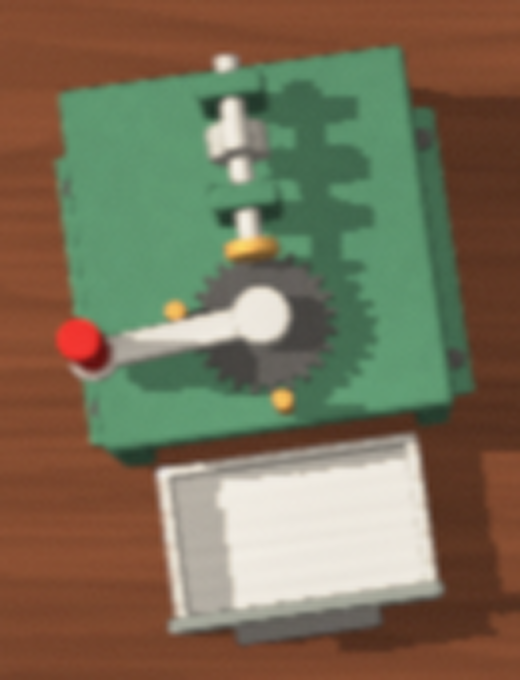

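View pics/sidestand.png

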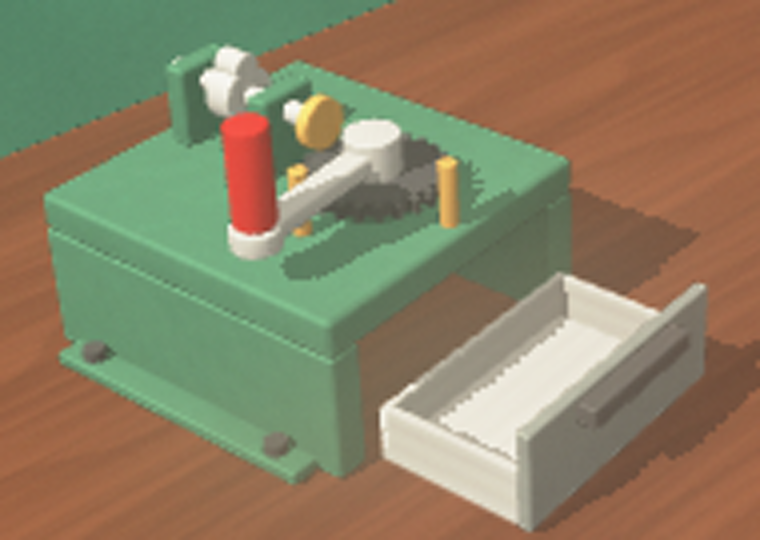

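View pics/sideblk.png

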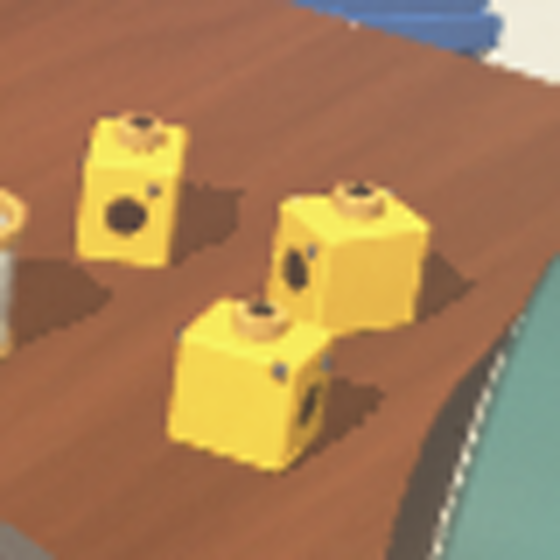

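Run:
```python
from h import *
f=lambda pts,s,o:[np.array(p)/s+np.array(o)-0.5+0.5/s*0 for p in pts]
B=[ray("top",*p,44) for p in f([(102,528),(232,517),(252,675),(125,690)],8,(460,220))]
print("block",np.round(B,1).tolist(),np.mean(B,0))
for i in range(4): d=B[(i+1)%4]-B[i]; print(np.linalg.norm(d),np.degrees(np.arctan2(d[1],d[0])))
print("boss",ray("top",*f([(187,601)],8,(460,220))[0],52), ray("side",*f([(262,310)],7,(400,190))[0],52))
S=[ray("top",*p,92) for p in f([(60,93),(400,47),(449,402),(92,447)],4,(220,130))]
S2=[ray("side",*p,92) for p in f([(46,195),(300,62),(570,160),(330,328)],4,(160,210))]
for S in (S,S2):
    print("stand",np.round(S,1).tolist(),np.mean(S,0))
    for i in range(4): d=S[(i+1)%4]-S[i]; print(np.linalg.norm(d),np.degrees(np.arctan2(d[1],d[0])))
print("axis",ray("top",*f([(262,314)],4,(220,130))[0],136),ray("side",*f([(373,133)],4,(160,210))[0],136))
print("handle top",ray("top",*f([(80,340)],4,(220,130))[0],180),ray("side",*f([(246,127)],4,(160,210))[0],180))
print("panel top corners", [np.round(ray("top",*p,60),1) for p in f([(170,632),(442,594),(170,620),(440,583)],4,(220,130))])
print("panel side", [np.round(ray("side",*p,60),1) for p in f([(530,436),(706,288)],4,(160,210))])
print("pins",ray("top",*f([(175,310)],4,(220,130))[0],126),ray("top",*f([(282,400)],4,(220,130))[0],126))
```

```text
block [[464.2, -353.1, 44.0], [467.5, -389.0, 44.0], [424.3, -393.4, 44.0], [419.9, -358.4, 44.0]] [ 443.97647355 -373.48173376   44.        ]
36.05109696624367 -84.71412723161953
43.403824944569514 -174.24145509635338
35.23180817819314 97.1353873661036
44.555484548991984 6.823667394040778
boss [ 444.27145612 -373.6242285    52.        ] [ 443.55775084 -371.18497177   52.        ]
stand [[746.0, 170.5, 92.0], [773.3, -13.9, 92.0], [578.6, -41.7, 92.0], [552.8, 148.6, 92.0]] [662.67197494  65.89963993  92.        ]
186.44066182951494 -81.58643391093021
196.58976966070796 -171.88034883234724
191.9929141943059 97.72831014249553
194.40128257940867 6.483613587139436
stand [[742.6, 173.8, 92.0], [769.0, -9.4, 92.0], [576.3, -38.4, 92.0], [547.0, 146.2, 92.0]] [658.71746458  68.05036663  92.        ]
185.08571890704363 -81.8072250573228
194.87540631441465 -171.46488349649988
186.9100653014174 99.01095990051608
197.54195649575445 8.00688037048411
axis [618.01453681  56.34883642 136.        ] [610.80314867  64.44224985 136.        ]
handle top [596.79722659 143.64389606 180.        ] [593.13278862 149.45990945 180.        ]
panel top corners [array([455.6, 108.3,  60. ]), array([477.4, -39.3,  60. ]), array([462.1, 108.4,  60. ]), array([483.4, -38.1,  60. ])]
panel side [array([455.2, 109.2,  60. ]), array([476.2, -34.1,  60. ])]
pins [621.41516074 102.33939034 126.        ] [574.59785438  45.89995374 126.        ]
```

The stand is at about (660,67) with yaw about 0.145, and the two cameras agree. The block's top measures 36×44 mm, centred at (444,-373) with yaw about 6°. Next I'll check IK for the whole plan, then pick the block.

```bash
cat >> h.py <<'E'
SY=0.145
ux=np.array([np.cos(SY),np.sin(SY),0]); uy=np.array([-np.sin(SY),np.cos(SY),0])
AX=np.array([616.,59,0])
def tilted(yaw,t): return (Ro.from_euler('z',yaw)*Ro.from_euler('y',-t)*Ro.from_quat([1,0,0,0])).as_quat()
E
python3 - <<'E'
from h import *
ik=lambda p,q:np.round(kinematics.ik(np.array(p,float),q),2) if kinematics.ik(np.array(p,float),q) is not None else None
print("zaxis",Ro.from_quat(tilted(SY,.7)).apply([0,0,1]))
print(ik([444,-373,20],down(.105)),ik([444,-373,150],down(.105)))
print(ik([514,42,30],down(SY)),ik([514,42,150],down(SY)))
for p in (430,550): print(ik([p,33,52],tilted(SY,.7)))
for a in np.linspace(0,1.32,5):
    th=1.66+SY+a
    p=AX+90*np.array([np.cos(th),np.sin(th),0])+[0,0,142]
    print(round(a,2),p.round(),[ik(p,down(th+o)) for o in (0,-np.pi)])
fingers.command_gripper(64)
r.movep([444,-373,110],down(.105)); 
print(status.read_clock(),status.read_eef_pos())
im=viewer.read_camera("side");crop("side",im,380,150,500,270,5,"pre")
im=viewer.read_camera("top");crop("top",im,420,200,560,320,5,"pret")
E
```

```text
zaxis [ 0.63745721  0.09308458 -0.76484219]
[-0.74  0.31  1.99 -0.    0.84  0.72] [-0.74  0.16  1.9  -0.    1.08  0.72]
[ 0.03  0.2   2.12 -0.    0.83  1.46] [ 0.03  0.04  2.03 -0.    1.07  1.46]
None
[-0.07 -0.02  2.51  1.85  0.14 -0.44]
0.0 [595. 147. 142.] [array([ 0.2 ,  0.23,  1.84, -0.  ,  1.08, -0.03]), None]
0.33 [568. 135. 142.] [array([ 0.19,  0.17,  1.9 , -0.  ,  1.07, -0.37]), None]
0.66 [546. 115. 142.] [array([ 0.16,  0.13,  1.96, -0.  ,  1.06, -0.73]), array([ 0.16,  0.13,  1.96, -0.  ,  1.06,  2.41])]
0.99 [531.  90. 142.] [array([ 0.12,  0.09,  2.  , -0.  ,  1.06, -1.1 ]), array([ 0.12,  0.09,  2.  , -0.  ,  1.06,  2.04])]
1.32 [526.  60. 142.] [array([ 0.07,  0.07,  2.01, -0.  ,  1.05, -1.49]), array([ 0.07,  0.07,  2.01, -0.  ,  1.05,  1.65])]
3.0 [ 444.13309997 -374.15950959  110.70795911]
```

View pics/pre.png

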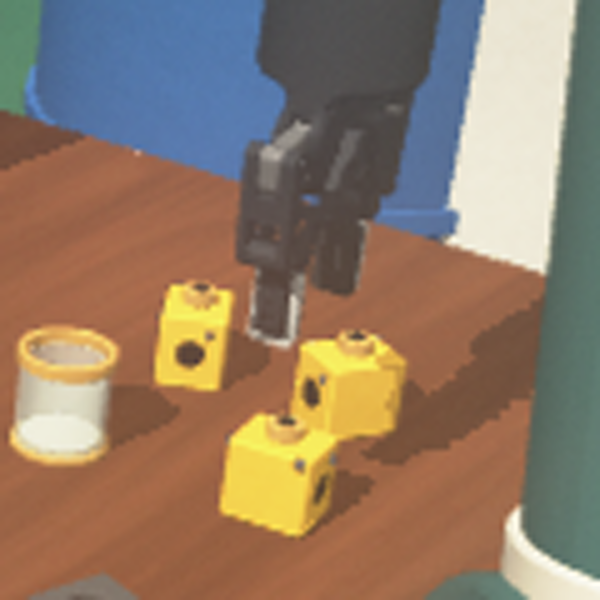

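View pics/pret.png

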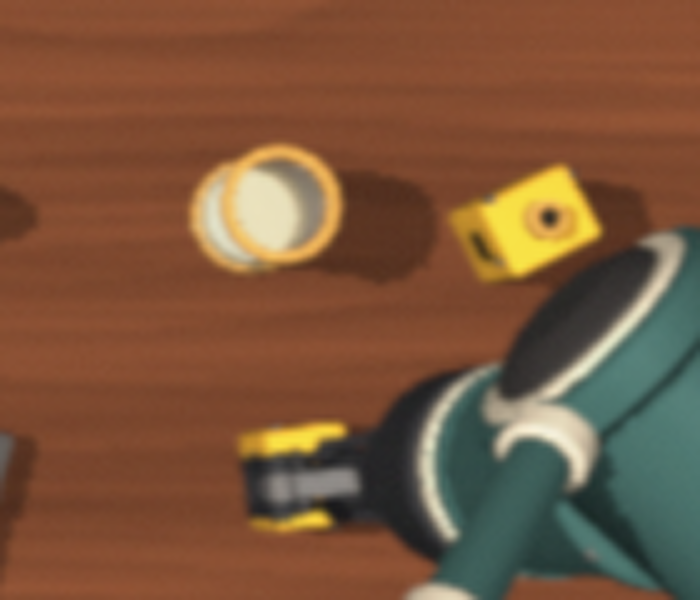

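The two finger pads straddle the block along y in the side view (pads near crop (270,300) and (340,260)), so I'll pick now.

Run:
```python
from h import *
ik=lambda p,q:(lambda s:None if s is None else np.round(s,2))(kinematics.ik(np.array(p,float),q))
r.move_l([444,-373,20],down(.105),velocity=80)
print(status.read_eef_pos(),status.read_ft_force())
fingers.command_gripper(20)
print("w",status.read_gripper_width(),status.read_eef_pos(),status.read_ft_force())
r.move_l([444,-373,120],velocity=80)
print("w",status.read_gripper_width(),status.read_ft_force(),status.read_clock())
for t in (.2,.25,.3,.35):
  print(t,[ik([p,33,55],tilted(SY,t)) for p in (425,435,535)])
im=viewer.read_camera("side");crop("side",im,380,150,500,270,5,"lift")
```

```text
[ 444.51760792 -373.46079888   20.71577332] [-0.31847082 -0.28351066 -0.37573073]
w 35.09407987015303 [ 444.58206345 -373.49452498   20.83386914] [-0.30470294 -0.02163514  3.65539389]
w 35.25950034281879 [-0.40204742  0.16723413 -4.66394235] 6.1417
0.2 [array([-0.  , -0.14,  2.42,  0.05,  0.66,  1.39]), array([-0.  , -0.11,  2.4 ,  0.05,  0.66,  1.39]), array([-0.  ,  0.08,  2.21,  0.05,  0.65,  1.39])]
0.25 [array([-0.01, -0.17,  2.45,  0.07,  0.61,  1.36]), array([-0.01, -0.14,  2.43,  0.07,  0.6 ,  1.36]), array([-0.01,  0.06,  2.24,  0.07,  0.59,  1.37])]
0.3 [array([-0.02, -0.2 ,  2.49,  0.09,  0.56,  1.34]), array([-0.02, -0.17,  2.47,  0.09,  0.55,  1.34]), array([-0.01,  0.04,  2.28,  0.09,  0.53,  1.34])]
0.35 [array([-0.03, -0.22,  2.52,  0.12,  0.5 ,  1.3 ]), array([-0.03, -0.2 ,  2.5 ,  0.12,  0.5 ,  1.3 ]), array([-0.02,  0.02,  2.31,  0.12,  0.47,  1.3 ])]
```

View pics/lift.png

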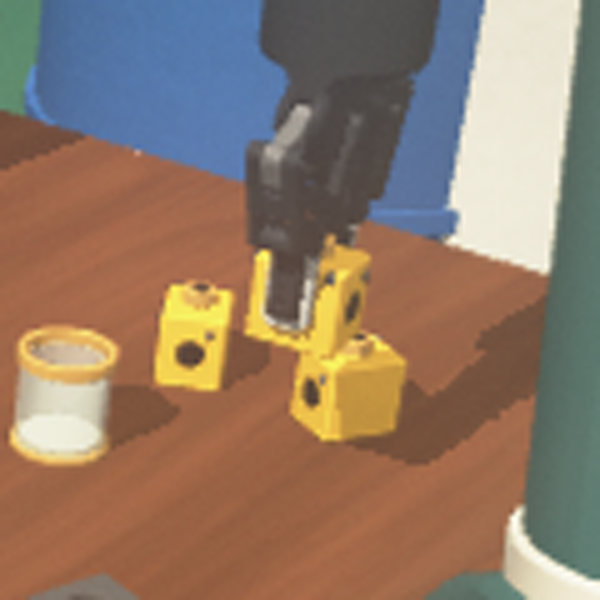

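The block is held clear of the bench (crop (310,290)), width 35 mm, weight about 4.7 N. I'll carry it over the drawer.

Run:
```python
from h import *
r.movep([512,42,130],down(SY))
print(status.read_gripper_width(),status.read_eef_pos(),status.read_clock())
r.move_l([512,42,45],velocity=100)
f0=status.read_ft_force();print(f0,status.read_eef_pos())
im=viewer.read_camera("side");crop("side",im,160,190,380,345,3.6,"place")
```

```text
35.28397709253326 [512.26189958  41.16122657 130.05152366] 7.7417
[ 0.21698507 -0.12852931 -4.47965058] [512.78571833  41.97175794  45.6496075 ]
```

View pics/place.png

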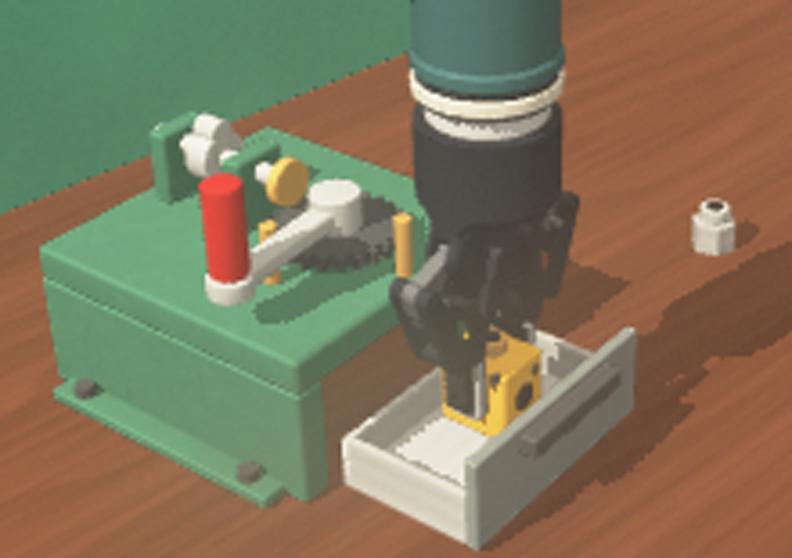

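The block sits above the drawer floor, inside the walls (crop (490,380)), and the gripper body clears the near pin (402,245). I'll lower it with force checks.

Run:
```python
from h import *
f0=status.read_ft_force()[2]
for z in (33,32,31,30,29.2,28.6):
    r.move_l([512,42,z],velocity=40 if z==33 else 15)
    r.wait(.1)
    f=status.read_ft_force(); print(z,f.round(1) if hasattr(f,'round') else f,status.read_eef_pos()[2])
    if f[2]-f0>2.5: break
fingers.command_gripper(54)
print(status.read_gripper_width(),status.read_ft_force(),status.read_clock())
p=np.array(status.read_eef_pos())
r.move_l([512,42,130],velocity=100)
r.movep(list(AX*0+np.array([453,33,0])-30*ux+[0,0,110]),tilted(SY,.3))
print(status.read_clock())
for c in ("side","top"):
    im=viewer.read_camera(c);crop(c,im,*((160,190,380,345) if c=="side" else (220,130,380,320)),3.2,"placed"+c)
```

```text
33 [ 0.3  0.8 -3.8] 32.95668869097608
32 [ 0.5  0.1 -4.8] 32.071105791501815
31 [-0.3 -0.4 -3.9] 30.957852880965046
30 [-0.4  1.1  3. ] 30.798159449317875
53.98682046060379 [ 0.36059228 -0.33882585  0.42031473] 10.7167
12.3667
```

View pics/placedside.png

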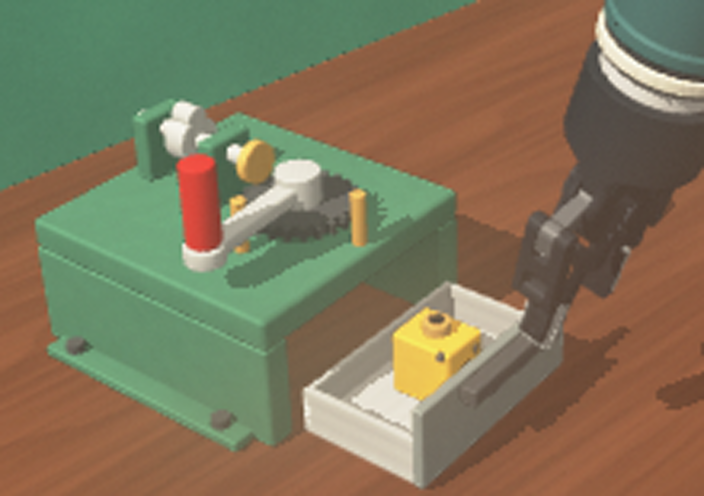

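View pics/placedtop.png

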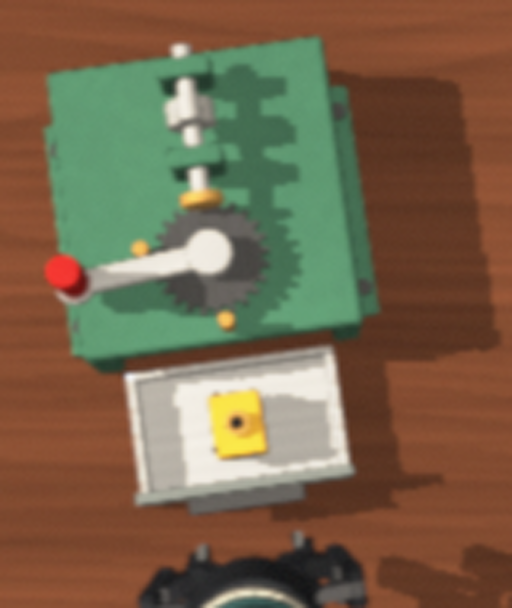

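The block stands upright and clear of the walls, at about (238,422) in the top crop, and the fingers are off it. Now I'll shut the drawer.

Run:
```python
from h import *
q=tilted(SY,.3); L=np.array([454.,33.4,0])
P=lambda s,z=55:list(L+(s-13)*ux+[0,0,z])
fingers.command_gripper(0)
r.move_l(P(-12,110),q,velocity=100)
r.move_l(P(-12),q,velocity=100)
print(status.read_clock(),status.read_ft_force(),status.read_eef_pos())
r.move_l(P(4),velocity=40); f=status.read_ft_force();print(f@ux if hasattr(f,'shape') else np.dot(f,ux))
r.move_l(P(80),velocity=45); print(np.dot(status.read_ft_force(),ux))
s=80
while s<108:
    s+=2.5
    r.move_l(P(s),velocity=30); r.wait(.05)
    f=np.dot(status.read_ft_force(),ux); e=np.dot(np.array(status.read_eef_pos())-L,ux)+13
    print(s,round(f,1),round(e,1))
    if f<-14: break
print(status.read_clock())
im=viewer.read_camera("side");crop("side",im,160,170,380,345,3.2,"shut")
```

```text
13.975 [0.15049882 1.03029571 0.9676671 ] [429.57349749  29.78112881  55.27749848]
0.3239119802081835
-0.20812211136731526
82.5 0.3 83.0
85.0 -0.2 85.5
87.5 -0.4 87.8
90.0 -0.2 90.2
92.5 -2.2 92.2
95.0 -9.2 92.4
97.5 -15.5 92.6
18.4667
```

View pics/shut.png

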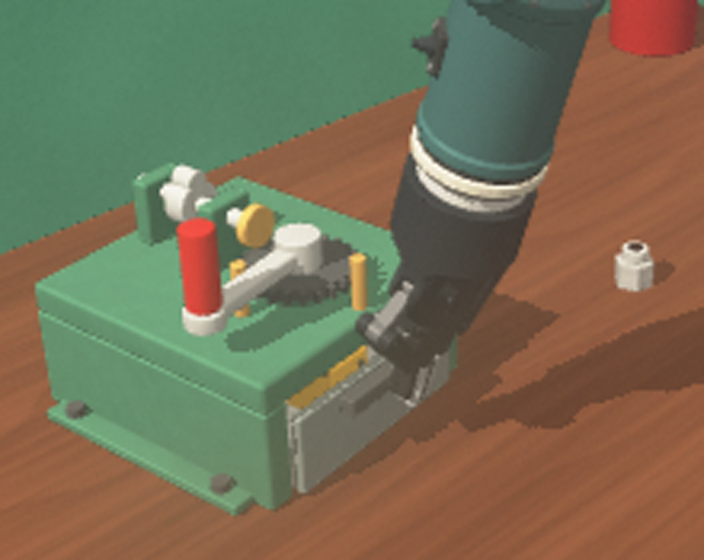

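Force rose at about 92.4 mm, which is near the full travel. I'll back off and check that the drawer is really shut.

Run:
```python
from h import *
e=np.array(status.read_eef_pos())
r.move_l(list(e-50*ux),velocity=120)
r.move_l(list(e-50*ux+[0,0,150]),velocity=200)
im=viewer.read_camera("side");crop("side",im,160,190,360,345,4,"shut2")
print([(np.round(d["at"]),d["conf"]) for d in viewer.look_for("side","drawer_pull")])
im=viewer.read_camera("top");crop("top",im,220,130,350,300,3.5,"shut2t")
print(status.read_clock())
```

```text
[(array([556.,  63.,  34.]), 0.78)]
20.175
```

View pics/shut2.png

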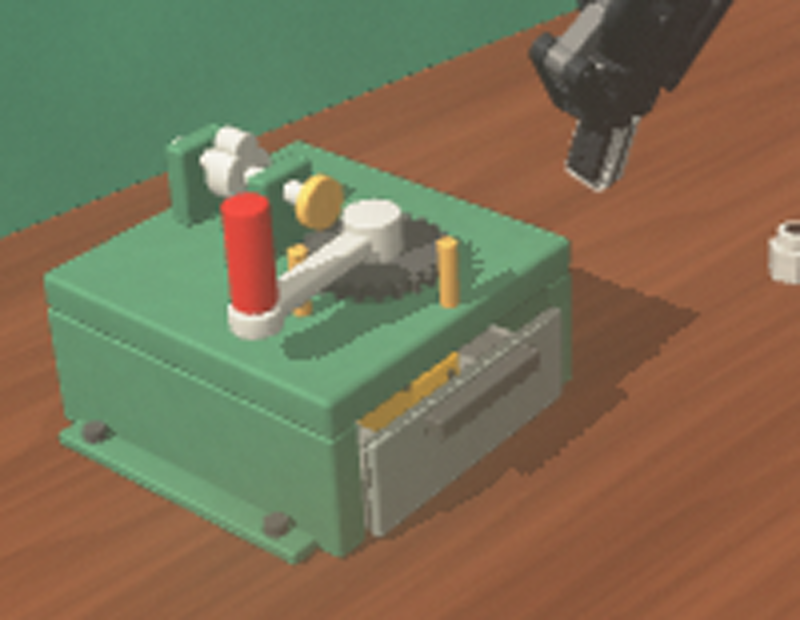

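View pics/shut2t.png

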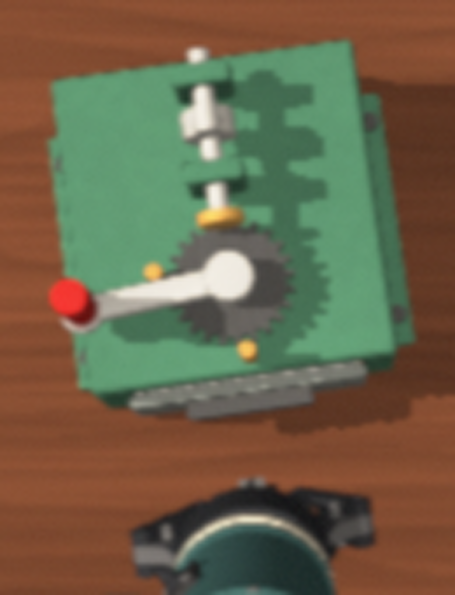

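Run:
```python
from h import *
C=np.array([660.5,67,0])
im=cv2.imread("pics/shut2.png")
def poly(pts,col):
    p=((proj("side",np.array(pts))-[160,190]+.5)*4).astype(int)
    cv2.polylines(im,[p],True,col,1)
for x,col in ((-108,(0,0,255)),(-100,(255,255,0))):
    poly([C+x*ux+y*uy+[0,0,z] for y,z in ((-75,6),(75,6),(75,60),(-75,60))],col)
b=np.array([512.8,42,0])+92.4*ux
for z in (10,54): poly([b+sx*22*ux+sy*18*uy+[0,0,z] for sx,sy in ((1,1),(1,-1),(-1,-1),(-1,1))],(255,0,255))
poly([b+9*np.cos(t)*ux+9*np.sin(t)*uy+[0,0,62] for t in np.linspace(0,6,12)],(255,0,0))
poly([C+sx*100*ux+sy*95*uy+[0,0,92] for sx,sy in ((1,1),(1,-1),(-1,-1),(-1,1))],(0,0,0))
poly([C-100*ux+sy*75*uy+[0,0,70] for sy in(-1,1)],(0,0,0))
cv2.imwrite("pics/ov.png",im)
# panel position by edge: top outer corners at z=60
for p in ((380,442),(560,310)): 
    g=ray("side",*(np.array(p)/4+[160,190]-.5),60)-C; print(g@ux,g@uy)
for p in ((133,407),(366,374)):
    g=ray("top",*(np.array(p)/3.5+[220,130]-.5),60)-C; print("top",g@ux,g@uy)
```

```text
-106.09673475594978 69.21421731423422
-105.14516347789703 -74.06962923631247
top -105.16835522142769 68.85592298933013
top -104.41295923441888 -78.44378719583224
```

View pics/ov.png

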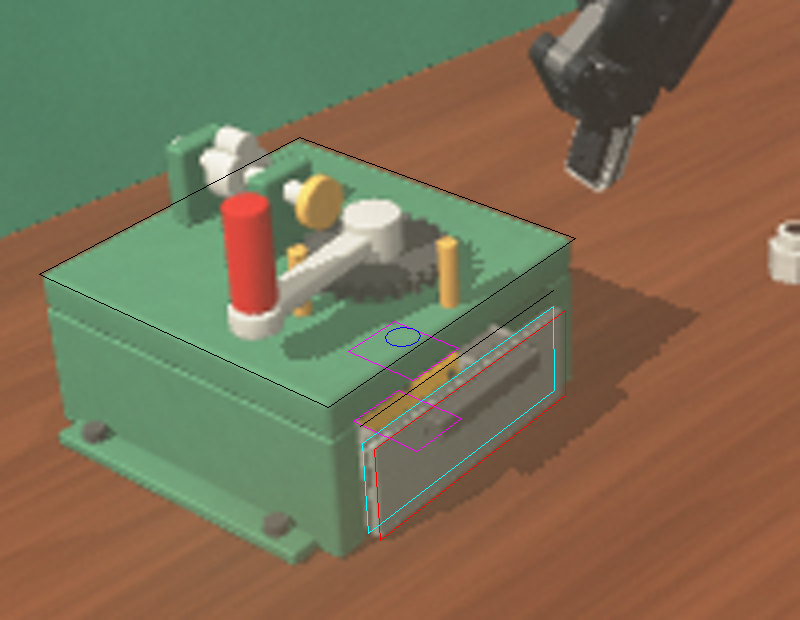

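The panel's outer face measures 105–106 mm ahead of the stand's centre. That matches a flush, hard-stopped drawer (about 15 N). The yellow patch at (410,395) is where the upright block's front face should be. Now the crank.

```bash
cat >> h.py <<'E'
th0=1.66+SY
def H(a,z,R=90,ax=AX): return list(ax+R*np.array([np.cos(th0+a),np.sin(th0+a),0])+[0,0,z])
E
python3 - <<'E'
from h import *
fingers.command_gripper(60)
r.movep(H(0,235),down(th0)); r.move_l(H(0,205),velocity=80); r.wait(.1)
print(status.read_eef_pos(),status.read_clock())
for c in ("side","top"):
    im=viewer.read_camera(c);crop(c,im,*((160,130,320,290) if c=="side" else (200,130,320,250)),3.6,"cr"+c)
E
```

```text
[595.35894474 146.59217244 205.28560692] 22.6833
```

View pics/crside.png

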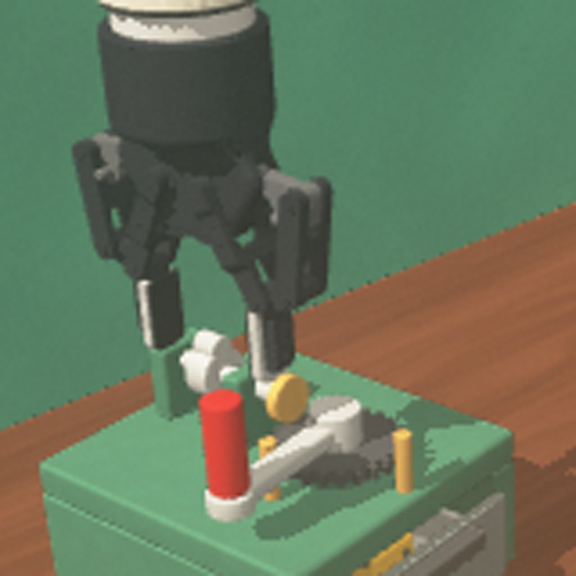

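View pics/crtop.png

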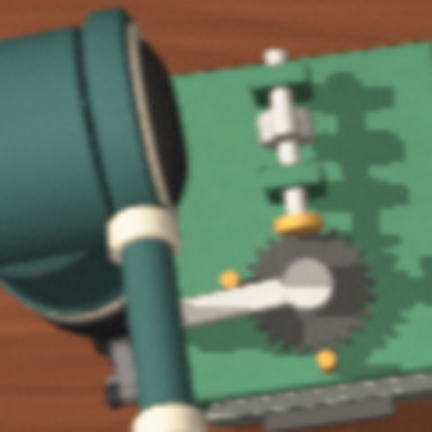

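The pads straddle the red handle: pads at about (160,310) and (270,340), handle top at (222,400). I'll lower and grip.

Run:
```python
from h import *
r.move_l(H(0,145),velocity=80)
print(status.read_ft_force(),status.read_eef_pos())
fingers.command_gripper(10); r.wait(.1)
print("w",status.read_gripper_width(),status.read_ft_force(),status.read_eef_pos(),status.read_clock())
```

```text
[ 0.40960815 -0.38656177  0.1929928 ] [595.5538785  146.64551169 145.42648208]
w 20.556814957381988 [1.14150061 0.66620085 4.06885404] [596.08528099 146.84769355 145.98694573] 24.2167
```

Run:
```python
from h import *
for a in np.arange(.1,1.21,.1):
    r.move_l(H(a,145),down(th0+a),velocity=50)
    t=np.array([-np.sin(th0+a),np.cos(th0+a),0]);rad=np.array([np.cos(th0+a),np.sin(th0+a),0])
    f=np.array(status.read_ft_force());print(round(a,2),"tan %.1f rad %.1f z %.1f"%(f@t,f@rad,f[2]),round(status.read_gripper_width(),1))
    if np.linalg.norm(f)>40: print("STOP");break
e=np.array(status.read_eef_pos());print(e,np.degrees(0),status.read_clock())
im=viewer.read_camera("side");crop("side",im,160,110,360,290,3.2,"w1")
```

```text
0.1 tan -1.5 rad 0.4 z 3.8 20.6
0.2 tan -1.8 rad 0.6 z 6.5 20.6
0.3 tan -1.7 rad -1.0 z 5.3 20.3
0.4 tan -2.0 rad -1.2 z 5.7 21.0
0.5 tan -1.6 rad -0.7 z 5.1 20.6
0.6 tan -1.2 rad -1.7 z 5.9 20.9
0.7 tan -1.4 rad -1.8 z 4.9 20.7
0.8 tan -1.5 rad -1.9 z 5.9 21.0
0.9 tan -1.7 rad -1.8 z 5.0 20.7
1.0 tan -1.8 rad -1.7 z 5.0 20.7
1.1 tan -0.2 rad -2.4 z 6.0 20.7
1.2 tan -0.9 rad -1.6 z 6.2 21.0
[527.88375097  71.29170522 145.90913853] 0.0 28.2167
```

View pics/w1.png

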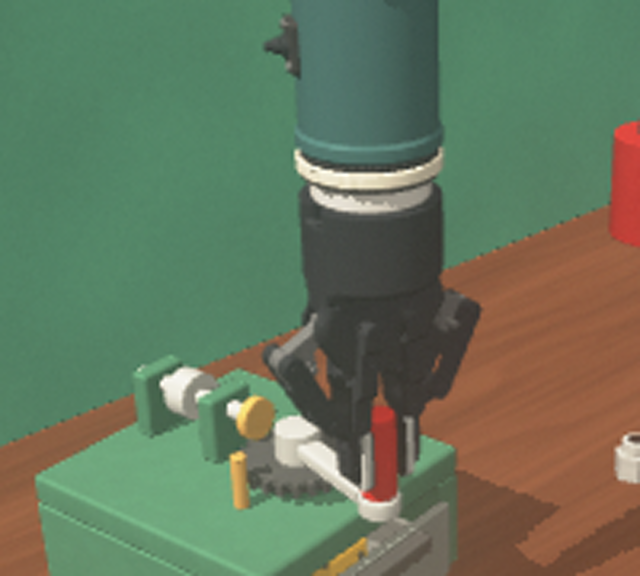

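The handle is held and following. On to the stop, watching force.

Run:
```python
from h import *
for a in np.arange(1.23,1.46,.02):
    r.move_l(H(a,145),down(th0+min(a,1.32)),velocity=20); r.wait(.1)
    t=np.array([-np.sin(th0+a),np.cos(th0+a),0]);rad=np.array([np.cos(th0+a),np.sin(th0+a),0])
    f=np.array(status.read_ft_force());e=np.array(status.read_eef_pos())-AX
    print(round(a,2),"tan %.1f rad %.1f z %.1f"%(f@t,f@rad,f[2]),round(status.read_gripper_width(),1),"ang %.3f R %.1f"%((np.arctan2(e[1],e[0])-th0)%6.283,np.hypot(*e[:2])))
    if f@t<-18: break
print(status.read_clock(),status.read_torque())
for c in ("side","top"):
    im=viewer.read_camera(c);crop(c,im,*((160,130,360,310) if c=="side" else (220,130,350,300)),3.2,"w2"+c)
```

```text
1.23 tan -0.4 rad -2.3 z 6.4 20.6 ang 1.227 R 88.9
1.25 tan -0.4 rad -2.4 z 5.9 20.6 ang 1.247 R 88.9
1.27 tan -1.4 rad -2.3 z 6.5 21.1 ang 1.267 R 89.0
1.29 tan -1.2 rad -1.3 z 5.3 20.4 ang 1.287 R 89.0
1.31 tan -1.4 rad -1.7 z 5.5 20.5 ang 1.307 R 89.0
1.33 tan -5.7 rad -2.0 z 5.9 20.7 ang 1.311 R 89.0
1.35 tan -10.8 rad -2.6 z 5.0 20.3 ang 1.313 R 89.0
1.37 tan -17.3 rad -2.5 z 5.2 20.8 ang 1.316 R 89.0
1.39 tan -24.1 rad -2.0 z 4.6 20.8 ang 1.318 R 89.0
31.45 [ 2.84972022 -0.17093507 -0.51916314]
```

View pics/w2side.png

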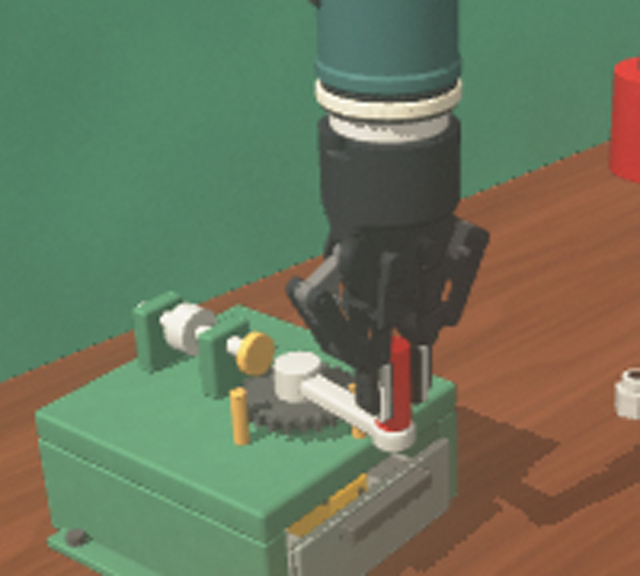

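View pics/w2top.png

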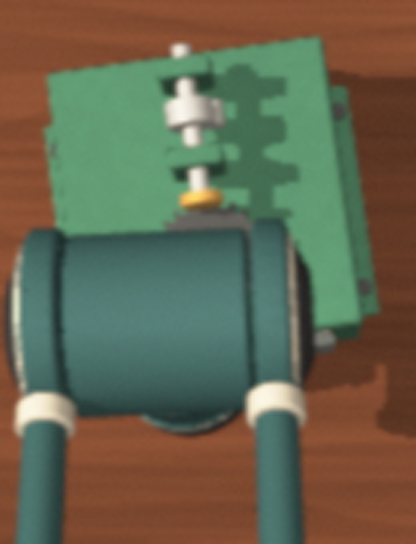

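The arm rests against its stop pin (side crop (355,400)), the drawer is still shut, and the measured angle of 1.31–1.32 rad matches the 1.30 rad stop. One steadiness check, then I'll hand it in.

Run:
```python
from h import *
r.wait(1.0)
print(status.read_eef_pos(),status.read_ft_force(),status.read_gripper_width(),status.read_clock())
job.sign_off()
```

```text
[527.04858201  60.65730414 145.95788312] [ 1.76887673 23.61208087  4.00527768] 20.263435639091934 32.55
the job is handed in; nothing more can be done
```

The job is done and handed in at about 32.6 s. The yellow block is in the drawer, the drawer is shut, and the gripper is holding the crank at its stop.

- **Block:** I took the nearest of the three yellow blocks, lowered it until the force showed it resting on the drawer floor, and then let go. Pictures from both cameras showed it upright and clear of the walls.
- **Drawer:** I pushed it until it met a hard stop of about 15 N after roughly 92 mm of travel. The panel measured 105–106 mm ahead of the stand's centre, against about 108 mm if its back lies flush. I assumed that flush position, and the gap is within my measuring error.
- **Crank:** It stopped at a measured 1.31 rad, against the nominal 1.30. A final one-second check showed it steady, with about 24 N pressing into the stop and the fingers on the handle at a width of 20.3 mm.
- **Bystanders:** I did not touch the nuts, cup or clamp plate, but I did not re-measure their positions at the end.

One reading disagreed: the wrist force was lower than the stated spring and drawer forces. It read about 1–2 N along the crank's path instead of 3–7 N, and about 0 N instead of 1.5 N on the drawer. The pictures and the sharp rise in force at both stops agreed with each other, so I relied on those.

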